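# Open the sprung dust cover on the polishing turntable

## Task

Uncover the cavity insert for polishing: press down the red release tab on the turntable so that the blue-framed dust cover springs up, then push the cover all the way open until it rests back on its stop, and leave it open. Do not touch the polished insert, and leave the stones, the brass block and the lamp base where they stand.

Things in the scene. Friction and masses are not known exactly. Their poses are not given: they have to be found in the camera images.
- turntable: Steel turntable, 240 mm across, locked and fixed to the bench, with a black rubber ring around its steel deck (212 mm across); the deck is 40 mm above the bench. On it, centred, stands an open-topped grey-painted nest, 124 mm along x by 110 mm along y, walls 6 mm, rim at z = 80 mm. Origin: centre of the underside, on the bench. Its x axis points from the red tab to the hinge of the cover, y runs along the hinge, z up. The yaw differs from start to start.
- cover (a joint): Hinge angle of the dust cover (blue frame, clear window, 124 mm from hinge to frame edge, 110 mm wide, 6 mm thick, 0.15 kg) on top of the nest. 0 = shut and latched; once released, a spring plunger in the nest lifts it to about 0.8 rad and holds it there; from there the hinge is free and light, so the cover falls back to 0.8 rad if let go before upright (1.57) and falls by its own weight to the stop at 1.85 rad (leaning back, fully open) once past upright.
- cover_hinge (a point): Point on the hinge line of the cover at mid width, 62 mm from the turntable's axis along its +x, 84 mm above the bench. The cover turns about the turntable's y axis; its tab-side edge rises and swings over towards +x of the turntable. A finger pushing its edge must rise with it along the arc, or the edge can jam against the finger.
- cover_edge (a point): Middle of the free edge of the cover (the tip of a small steel lip, 30 mm wide, that sticks 6 mm out of the frame), 130 mm from the hinge line, half-way through the thickness; moves with the cover.
- tab (a joint): Angle of the red release tab. 0 = at rest (level), 0.32 rad = pressed down to its stop; it springs back when let go. The cover is let go at about 0.2 rad. At the pressing point that is about 8 mm down (13 mm at the stop) and takes about 3 N.
- tab_press (a point): Pressing point on the upper face of the red tab, 36 mm wide along y, that sticks out from the nest on the side away from the hinge. The point lies 108 mm from the turntable's axis along its -x, 67.5 mm above the bench. The tab's outer end is 10 mm further out; a steel hook, whose top is 92 mm above the bench, stands 33 mm nearer the nest and leans up to 8 mm towards the pressing point while the tab is pressed. Moves with the tab.
- insert_center (a point): Centre (half-way up) of the loose round steel cavity insert, 68 mm across, 24 mm high, 0.55 kg, lying in the nest under the cover, its top 70 mm above the bench, 14 mm towards the tab from the turntable's axis. Not to be touched.
- stand: Aluminium stand, 60 x 120 x 34 mm, fixed, with three slots that hold the stones. Origin: centre of the underside. Bystander.
- stone0_center (a point): Centre of the white ceramic stone, 12.5 x 8.5 x 80 mm, loose, upright in a slot of the stand, top 88 mm above the bench. Bystander.
- stone1_center (a point): The same for the red-brown stone, in the middle slot. Bystander.
- stone2_center (a point): The same for the blue stone. Bystander.
- gauge_center (a point): Centre of the loose brass gauge block, 30 x 12 x 40 mm (upright), 0.12 kg, standing on the deck of the turntable beside the nest (about 87 mm along the turntable's +y), its top 80 mm above the bench. Bystander.
- lamp: Green enamelled inspection lamp base, 110 mm across with a stem up to 90 mm, loose, 0.9 kg. Origin: centre of the underside. Bystander.
Things that resemble listed ones, but are neither listed nor needed, are in the scene too. There is more than one size of the turntable; the one meant has the size given above.

How it is judged (in metres and radians):
On the way, in this order (a step that is already met when the one before it is completed fails the run):
1. the red tab is pressed down (value of joint tab above 0.08 rad).
2. the released cover springs up part-way (value of joint cover between 0.5 and 1.15 rad), for 0.2 s.
3. the cover is pushed over to its stop (value of joint cover above 1.75 rad), for 0.2 s.
At the end, for the whole second after the job is handed in: The cover rests fully open at its stop (over 1.75 rad, still), the tab has sprung back (under 0.05 rad), the insert is within 6 mm of where it lay and every stone, the brass block and the lamp base within 20 mm (value of joint cover above 1.75 rad and velocity of joint cover between -0.1 and 0.1 rad/s and value of joint tab below 0.05 rad and distance of insert_center from where it was at the start of the episode below 0.006 m and distance of each of gauge_center, stone0_center, stone1_center, stone2_center, lamp from where it was at the start of the episode below 0.02 m); the robot touches nothing.
It fails at once if the robot touches the polished insert (contact force between insert and the fingers above 0.5 N or contact force between insert and the arm above 0.5 N).
It fails at once if the insert is shifted or lifted by more than 6 mm (not (distance of insert_center from where it was at the start of the episode below 0.006 m)).
It fails at once if a bystander is moved or lifted by more than 20 mm (not (distance of gauge_center from where it was at the start of the episode below 0.02 m) or not (distance of stone0_center from where it was at the start of the episode below 0.02 m) or not (distance of stone1_center from where it was at the start of the episode below 0.02 m) or not (distance of stone2_center from where it was at the start of the episode below 0.02 m) or not (distance of lamp from where it was at the start of the episode below 0.02 m)).
It also fails if it takes over 42 s, if anything falls off the work surface, if the arm or the gripper's body presses on something with over 40 N, if the wrist force passes 120 N, or if a joint passes its speed limit or range.

## Robot

A 6-joint arm with a two-finger parallel gripper is mounted at the origin on the work surface. World frame = base frame: x ahead of the robot, y to its left, z up, the work surface at z = 0. Lengths are in mm, angles in rad, forces in N, time in s.
With the tool pointing down it reaches from about 275 to 750 mm from the base axis. Payload 10.2 kg.
Tool frame: the origin (TCP) lies on the centre line of the jaws, within the pads' length; the fingertips stand 17 mm ahead of it and the grasp point (between the pads) lies 2 mm behind it (ctrl.tip_extent is the distance from the TCP to the fingertips, in mm); z points along the fingers, y is the line along which they close (so a half turn about z gives the same grasp; the last joint's range is limited). The gripper opens to 85 mm and grips with 20 to 120 N. Pads are 22 mm wide; open, the fingers measure 114 mm over their backs; the gripper's body (76 mm by 85 mm) begins 54 mm behind the grasp point. The pads swing forward as they close: fully open they stand 13 mm farther back than shut.
Start: joints at [-1.426, 0.313, 1.498, -0, 1.331, -0.223], TCP at [188.759, -489.899, 248.294] pointing down, gripper open.
Joint ranges: [-2.94, 2.94], [-0.97, 2.17], [0.19, 2.56], [-1.23, 4.37], [0.02, 3.11], [-2.88, 2.88]. Speed limits (rad/s): [2.39, 2.39, 3.01, 3.14, 3.14, 3.14].

## Interface

Orientations are given as a unit quaternion [w, x, y, z].
In Python, from rig import sensors, capture, ctrl, cut_out, place_of gives the robot as it stands.
- The arm moves only by the shell command python3 -m jog 'ROWS' [FORCE]. ROWS is JSON, a list of rows, each a list of 3 entries, a list of its own where there are three numbers: the shift along the world's x, y, z in mm, then the turn, a rotation vector about the world's x, y, z in degrees, then the closure, from 0 (fully open) to 1 (shut). A call has exactly 8 rows; each row is the pose to reach, as a shift and turn from the pose commanded when the call began; what a row does not reach only later rows make up. A row lasts 1/12 s, in which the tool goes at most 41.7 mm and 7.16 degrees, less where a joint would pass 70% of its speed; a pose out of reach is approached as far as the arm can. A call with a gripper value outside its range is refused whole. The fingers move at their own pace and stop on an object; FORCE is the grip in N (left out, the last holds). Time passes only in rows, so rows that repeat a pose let the fingers close, or fill a call up. It gives the time, the measured TCP pose, the force and the opening at its end, in the units of the state.
- sensors.sense(): the state, without advancing time (a new reading comes with each control period).
- capture(name): name is "scene" or "top" or "wrist"; returns a dict with "color" (420x560x3 uint8, blue, green, red), "z_map" (420x560 float32, mm along the optical axis (not along the pixel's ray), 0 where there is no reading), "camera_matrix" (3x3 intrinsics, pixels), "k1" (the pictures are not rectified: a ray, as slopes to the right and down, at radius r is drawn at 1 + k1 r^2 times it, then the intrinsics apply), "R" (3x3) and "t" (3): a world point X has camera coordinates R X + t. Camera axes: x right, y down, z forward; pixel columns grow to the right and rows downward; lengths in mm; the calibration is good to about 2 mm. A picture is of the moment at which its call begins.
- ctrl.finish_job(): hands the job in, once; it reports no verdict.
Trained networks look in a picture, given as the dict that the camera call returned (one of the last four; its "shot" number tells which), for a name from the list of things; names that differ only in an ending like _2 or _b are one class to them, and where a whole thing is asked for, a point or a joint stands for the part that bears it (a point fixed in the world has none). Each returns a list of dicts, best first, with "p" (0 to 1); they miss things now and then, are a little off and sometimes report something else, mostly with a low value. They report only what shows in the picture. A call takes as long as a camera call. They do not tell look-alikes from the thing itself.
- cut_out(picture, query): "region" (420x560 bool, what is visible of it) and "box" ([left, top, right, bottom] in pixels, round what is visible of it).
- place_of(picture, query): "centre" ([row, column] in pixels: a listed point, or the origin of a listed thing).
The state is a dict: "time_s": time; "joints": joint angles; "dq": joint speeds; "tau": joint torques, N m; "eef_pos": TCP position; "ee_rot": TCP orientation; "force": force on the tool from outside, world axes, zero at the start; "wrist_torque": the same for the moment, N m; "grip_width": opening from 0.0 (shut) to 1.0 (fully open).
Only numpy, scipy, OpenCV 4.12 (cv2) and the standard library are available. Lean on these libraries where they do the work, as an engineer would, in place of code of your own. Each camera call takes 0.05 s, during which the arm holds its last target. There are 200 camera calls.

## Working session

There is one attempt and no reset: what is moved stays moved. The work goes in short steps, Python scripts to look and compute and a shell command to move; the robot and the scene stay as the last step left them, time stands still between calls to the robot, and variables do not carry over. Pictures are saved under pics/ and viewed, on a budget of 10 in all, crops included, one or two more only if the job needs it, and the job is handed in when it is done.

```bash
ls; mkdir -p pics; cat > h.py <<'E'
import numpy as np, cv2
from rig import sensors, capture, ctrl, cut_out, place_of
def pix2world(p, rc, z=None, world_z=None):
    K=p["camera_matrix"];R=np.array(p["R"]);t=np.array(p["t"])
    x=(rc[1]-K[0][2])/K[0][0]; y=(rc[0]-K[1][2])/K[1][1]
    rd=np.hypot(x,y); r=rd
    for _ in range(20): r=rd/(1+p["k1"]*r*r)
    s=r/rd if rd>0 else 1
    d=R.T@np.array([x*s,y*s,1.0]); c=-R.T@t
    if world_z is not None: return c+d*(world_z-c[2])/d[2]
    return c+d*z
def w2p(p,X):
    K=p["camera_matrix"];c=np.array(p["R"])@np.array(X)+np.array(p["t"])
    x,y=c[0]/c[2],c[1]/c[2];f=1+p["k1"]*(x*x+y*y)
    return [K[1][1]*y*f+K[1][2],K[0][0]*x*f+K[0][2]]
E
cat > a.py <<'E'
from h import *
ims=[]
zs=dict(turntable=0,cover_edge=84,tab_press=67.5,cover_hinge=84,gauge_center=60,lamp=0,stand=0)
for n in("scene","top"):
    p=capture(n);ims.append(p["color"]);cv2.imwrite(f"pics/{n}1.png",p["color"])
    print(n,-np.array(p["R"]).T@p["t"])
    for q,z in zs.items():
        for d in place_of(p,q)[:3]: print(q,round(d["p"],2),np.round(d["centre"]),np.round(pix2world(p,d["centre"],world_z=z)))
E
python3 a.py
```

```text
pics
scene [1341.93590581 -113.29804171  707.85819146]
turntable 0.94 [239. 281.] [548.  -1.   0.]
turntable 0.93 [331. 297.] [828. -12.   0.]
turntable 0.74 [172. 383.] [294. 356.   0.]
cover_edge 0.97 [200. 267.] [490. -24.  84.]
cover_edge 0.96 [301. 280.] [817. -44.  84.]
cover_edge 0.3 [198. 418.] [549. 343.  84.]
tab_press 0.69 [198. 258.] [457. -43.  68.]
tab_press 0.63 [296. 268.] [786. -61.  68.]
tab_press 0.56 [127. 358.] [122. 322.  68.]
cover_hinge 0.86 [225. 299.] [600.  35.  84.]
cover_hinge 0.72 [322. 313.] [874.   8.  84.]
cover_hinge 0.67 [150. 409.] [320. 413.  84.]
gauge_center 0.53 [211. 312.] [523.  82.  60.]
lamp 0.72 [253. 139.] [ 539. -349.    0.]
stand 0.68 [219. 412.] [528. 353.   0.]
top [ 389.06426796   11.31299522 1429.44078197]
turntable 0.89 [127. 281.] [838. -16.   0.]
turntable 0.83 [214. 271.] [548.   8.   0.]
turntable 0.65 [290. 154.] [294. 371.   0.]
cover_edge 0.89 [320. 158.] [210. 332.  84.]
cover_edge 0.79 [133. 287.] [796. -34.  84.]
cover_edge 0.57 [227. 282.] [501. -28.  84.]
tab_press 0.81 [339. 168.] [155. 303.  68.]
tab_press 0.69 [242. 286.] [457. -41.  68.]
tab_press 0.43 [140. 292.] [776. -51.  68.]
cover_hinge 0.88 [113. 273.] [856.  13.  84.]
cover_hinge 0.69 [268. 140.] [362. 396.  84.]
cover_hinge 0.66 [191. 263.] [608.  34.  84.]
gauge_center 0.51 [220. 244.] [520.  90.  60.]
lamp 0.8 [219. 379.] [ 544. -345.    0.]
```

```bash
python3 -c "
import cv2
a=cv2.imread('pics/top1.png');cv2.imwrite('pics/top1b.png',cv2.resize(a,(784,588)))
b=cv2.imread('pics/scene1.png')[150:290,190:377];cv2.imwrite('pics/crop1.png',cv2.resize(b,(780,584),interpolation=2))"
```

```text
(no output)
```

View pics/top1b.png

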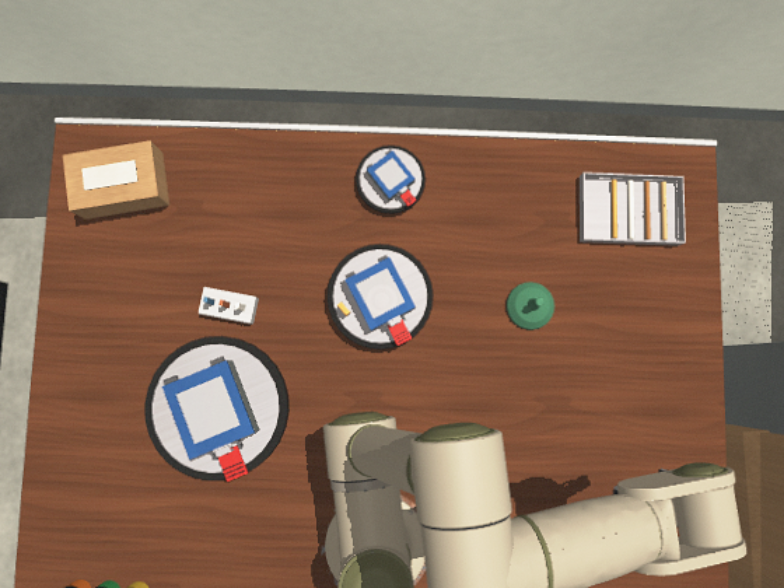

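View pics/crop1.png

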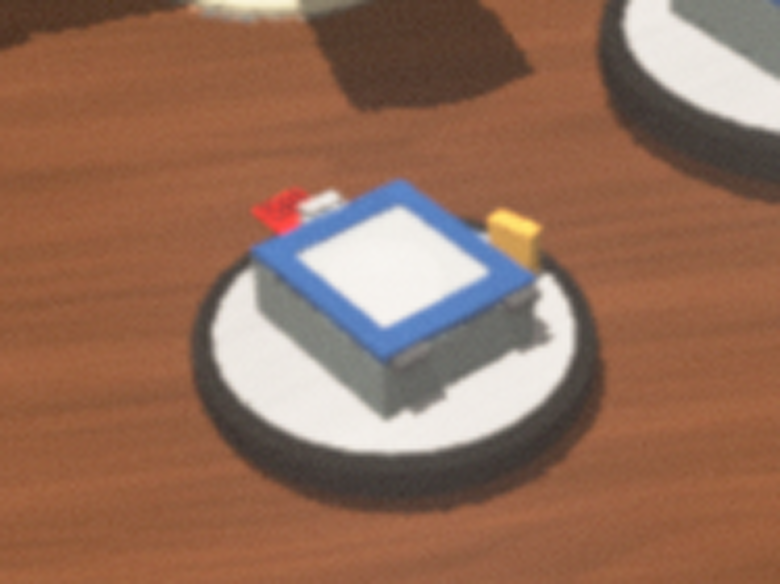

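Three turntable candidates appear in the 784x588 top view: a small one at (390,180), a middle one at (380,297) and a large one at (217,408). Hinge-to-edge spans measure about 75, 125 and 165 mm. The middle one fits, and it also has the brass block on its deck. The enlarged crop confirms it: red tab at (285,210), white hook at (320,205), hinge at lower right. Next I'll fit its pose.

```bash
cat > b.py <<'E'
from h import *
from scipy.spatial.transform import Rotation as Ro
for n in("scene","top"):
    p=capture(n)
    ds=cut_out(p,"turntable")
    K=p["camera_matrix"]
    for d in ds[:4]:
        l,t,r,b=d["box"]; w=pix2world(p,[(t+b)/2,(l+r)/2],world_z=20)
        if np.hypot(w[0]-548,w[1]-4)>60: continue
        bb=p["color"].astype(int)
        m=((bb[...,0]>bb[...,2]+50)).astype(np.uint8)
        m[:int(t)-25]=0;m[int(b)+5:]=0;m[:,:int(l)-5]=0;m[:,int(r)+5:]=0
        c=max(cv2.findContours(m,0,1)[0],key=cv2.contourArea)[:,0]
        W=np.array([pix2world(p,[v,u],world_z=87)[:2] for u,v in c],np.float32)
        rc=cv2.minAreaRect(W);print(n,"cover centre,size,ang",np.round(rc[0],1),np.round(rc[1],1),rc[2])
        box=cv2.boxPoints(rc);e=box[1]-box[0];e2=box[2]-box[1]
        print(np.degrees([np.arctan2(e[1],e[0]),np.arctan2(e2[1],e2[0])]))
        red=((bb[...,2]>bb[...,1]+110)&(bb[...,2]>150)).astype(np.uint8)
        red[:int(t)-25]=0;red[int(b)+5:]=0;red[:,:int(l)-5]=0;red[:,int(r)+5:]=0
        c=max(cv2.findContours(red,0,1)[0],key=cv2.contourArea)[:,0]
        W=np.array([pix2world(p,[v,u],world_z=67.5)[:2] for u,v in c],np.float32);print("tab",cv2.minAreaRect(W))
s=sensors.sense();print(s["eef_pos"],np.array(s["ee_rot"]),s["grip_width"],s["force"])
q=np.array(s["ee_rot"]);print(Ro.from_quat(q[[1,2,3,0]]).as_matrix().round(3), ctrl.tip_extent)
E
python3 b.py
```

```text
scene cover centre,size,ang [553.5   6.9] [125.8 111.8] 28.88620948791504
[-61.113758  28.886208]
tab ((463.2305908203125, -49.71886444091797), (27.18752670288086, 43.553409576416016), 78.26007080078125)
top cover centre,size,ang [552.7   7.9] [123.2 109.2] 28.79697036743164
[-61.20299   28.796978]
tab ((469.5899658203125, -37.7584114074707), (46.67503356933594, 35.721885681152344), 28.175701141357422)
[ 188.75348735 -489.88952647  248.3021683 ] [-1.31243338e-05  9.83139489e-01  1.82857173e-01  1.37044257e-06] 0.9957306612993403 [0.12484261 0.77086652 0.27178233]
[[ 0.933  0.36  -0.   ]
 [ 0.36  -0.933  0.   ]
 [ 0.    -0.    -1.   ]] 17.0
```

```bash
python3 -m jog '[[[10,17,0],[0.8,-1.7,1],1],[[30,50,0],[1.6,-3.4,1.9],1],[[50,83,0],[2.4,-5.1,2.9],1],[[70,116,0],[3.2,-6.8,3.9],1],[[90,149,0],[4,-8.5,4.8],1],[[110,182,0],[4.8,-10.2,5.8],1],[[125,206,0],[5.6,-11.9,6.7],1],[[135,223,0],[6.35,-13.6,7.7],1]]' 40
python3 -m jog '[[[20,33,-10],[0,0,0],1],[[40,66,-20],[0,0,0],1],[[60,99,-40],[0,0,0],1],[[80,132,-60],[0,0,0],1],[[100,165,-80],[0,0,0],1],[[120,198,-100],[0,0,0],1],[[131,217,-110],[0,0,0],1],[[134,222,-118],[0,0,0],1]]'
cat > c.py <<'E'
from h import *
from scipy.spatial.transform import Rotation as Ro
import sys
A=np.array([553,7.4,0]);ex=np.array([.8763,.4818,0]);ey=np.array([-.4818,.8763,0])
s=sensors.sense();q=np.array(s["ee_rot"]);R=Ro.from_quat(q[[1,2,3,0]]).as_matrix()
tip=np.array(s["eef_pos"])+17*R[:,2]
print("tcp",np.round(s["eef_pos"],1),"tip in table",np.round([(tip-A)@ex,(tip-A)@ey,tip[2]],1),"z",R[:,2].round(3),"x",R[:,0].round(3),"F",np.round(s["force"],1),"g",s["grip_width"],s["time_s"])
for n in sys.argv[2:]:
    p=capture(n);cv2.imwrite(f"pics/{n}{sys.argv[1]}.png",p["color"])
    for z,nm,u in((67.5,"tab_press",-108),(84,"cover_edge",-68),(84,"cover_hinge",62)):
        for d in place_of(p,nm)[:2]:
            w=pix2world(p,d["centre"],world_z=z);print(n,nm,round(d["p"],2),np.round(d["centre"]),np.round([(w-A)@ex,(w-A)@ey],1))
E
python3 c.py 2 wrist scene
python3 -c "
import cv2
b=cv2.imread('pics/scene2.png')[100:290,150:403];a=cv2.imread('pics/wrist2.png')
import numpy as np
cv2.imwrite('pics/m2.png',np.hstack([cv2.resize(b,(400,300)),cv2.resize(a,(400,300))]))"
```

```text
time_s: 1.67
eef_pos: [324.7, -264.6, 248.6]
ee_rot: [-0.033, 0.96, 0.248, 0.127]
force: [0.0, -0.6, -0.6]
grip_width: 0.001
time_s: 2.33
eef_pos: [458.3, -41.5, 128.9]
ee_rot: [-0.034, 0.96, 0.248, 0.126]
force: [0.0, -0.9, 0.5]
grip_width: 0.002
tcp [458.3 -41.5 128.9] tip in table [-102.2    2.9  112.5] z [ 0.225  0.127 -0.966] x [0.845 0.468 0.258] F [ 0.  -0.9  0.5] g 0.0015087266365426495 2.3333
wrist tab_press 0.81 [262. 284.] [-109.     1.3]
wrist cover_edge 0.72 [202. 290.] [-71.  -2.]
scene tab_press 0.57 [196. 256.] [-118.3    2.5]
scene tab_press 0.46 [129. 357.] [-217.6  473.6]
scene cover_edge 0.94 [126. 365.] [-193.9  481.3]
scene cover_edge 0.85 [301. 282.] [ 209.8 -168.5]
scene cover_hinge 0.84 [322. 318.] [ 288.7 -146.8]
scene cover_hinge 0.69 [225. 300.] [56.1  3. ]
```

View pics/m2.png

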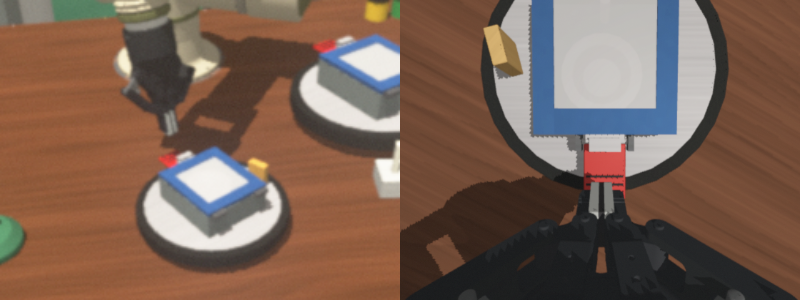

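The fingers sit over the red tab (wrist half: tab at (605,165), fingers at (601,195)), with the hook clear beyond them. I'll shift a little sideways and press.

```bash
python3 -m jog '[[[0,-1.5,-12],[0,0,0],1],[[0,-2.8,-24],[0,0,0],1],[[0,-2.8,-34],[0,0,0],1],[[0,-2.8,-40],[0,0,0],1],[[0,-2.8,-44],[0,0,0],1],[[0,-2.8,-48],[0,0,0],1],[[0,-2.8,-51],[0,0,0],1],[[0,-2.8,-54],[0,0,0],1]]'; python3 c.py 3 scene wrist
python3 -c "
import cv2
b=cv2.imread('pics/scene3.png')[100:290,150:403];a=cv2.imread('pics/wrist3.png')
import numpy as np
cv2.imwrite('pics/m3.png',np.hstack([cv2.resize(b,(400,300)),cv2.resize(a,(400,300))]))"
```

```text
time_s: 3.4
eef_pos: [458.1, -47.9, 76.5]
ee_rot: [-0.032, 0.96, 0.247, 0.127]
force: [0.1, 0.6, 2.3]
grip_width: -0.001
tcp [458.1 -47.9  76.5] tip in table [-105.4   -2.8   60.1] z [ 0.228  0.125 -0.966] x [0.846 0.465 0.26 ] F [0.1 0.6 2.3] g -0.0010833617335152602 3.4
scene tab_press 0.59 [126. 357.] [-234.8  487.5]
scene tab_press 0.37 [199. 255.] [-111.7   -7.5]
scene cover_edge 0.95 [300. 280.] [ 205.4 -170.2]
scene cover_edge 0.6 [200. 270.] [-65.9   7.6]
scene cover_hinge 0.94 [226. 302.] [62.3  6.1]
scene cover_hinge 0.71 [323. 316.] [ 286.7 -151.4]
wrist tab_press 0.74 [278. 274.] [-107.1    0.6]
wrist cover_edge 0.78 [158. 269.] [-54.1   2.2]
```

View pics/m3.png

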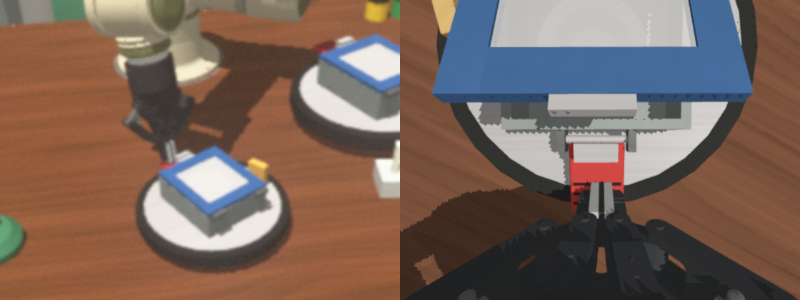

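The cover has let go and is rising: in the wrist half its edge stands clear of the nest at (600,100). I'll lift straight off.

```bash
python3 -m jog '[[[0,0,8],[0,0,0],1],[[-4,-2,25],[0,0,0],1],[[-8,-4,45],[0,0,0],1],[[-8,-4,65],[0,0,0],1],[[-8,-4,85],[0,0,0],1],[[-8,-4,95],[0,0,0],1],[[-8,-4,100],[0,0,0],1],[[-8,-4,100],[0,0,0],1]]'; python3 c.py 4 top scene wrist
python3 - <<'E'
from h import *
b=cv2.imread('pics/scene4.png')[100:290,150:403];a=cv2.imread('pics/wrist4.png')
cv2.imwrite('pics/m4.png',np.hstack([cv2.resize(b,(400,300)),cv2.resize(a,(400,300))]))
A=np.array([553,7.4,0]);ex=np.array([.8763,.4818,0])
for n in("scene","wrist","top"):
    p=capture(n)
    for th in (.8,.9,.7): print(n,th,np.round(w2p(p,A+ex*(62-130*np.cos(th))+np.array([0,0,84+130*np.sin(th)]))))
E
```

```text
time_s: 4.47
eef_pos: [449.9, -51.7, 177.2]
ee_rot: [-0.032, 0.96, 0.247, 0.127]
force: [0.2, 0.1, -0.8]
grip_width: -0.001
tcp [449.9 -51.7 177.2] tip in table [-114.4   -2.1  160.8] z [ 0.228  0.124 -0.966] x [0.846 0.466 0.26 ] F [ 0.2  0.1 -0.8] g -0.0011780386719569087 4.4667
top tab_press 0.86 [340. 166.] [-206.6  459.6]
top tab_press 0.63 [240. 284.] [-100.9    8.5]
top cover_edge 0.83 [135. 288.] [ 185.7 -150.8]
top cover_edge 0.73 [211. 278.] [-13.  -14.6]
top cover_hinge 0.97 [194. 264.] [52.  -1.7]
top cover_hinge 0.82 [115. 270.] [ 268.3 -132.6]
scene tab_press 0.69 [298. 272.] [ 180.7 -170.2]
scene tab_press 0.58 [126. 353.] [-241.5  479.5]
scene cover_edge 0.8 [300. 282.] [ 208.1 -167.2]
scene cover_edge 0.68 [128. 366.] [-182.9  473.8]
scene cover_hinge 0.88 [323. 315.] [ 285.7 -152.4]
scene cover_hinge 0.67 [148. 408.] [-17.7 476.5]
wrist tab_press 0.77 [233. 278.] [-109.9    0.7]
wrist cover_edge 0.92 [ 82. 276.] [-3.6  1.7]
wrist cover_hinge 0.38 [234. 278.] [-108.3    0.5]
scene 0.8 [176. 276.]
scene 0.9 [174. 278.]
scene 0.7 [177. 273.]
wrist 0.8 [ 75. 276.]
wrist 0.9 [ 42. 275.]
wrist 0.7 [103. 276.]
top 0.8 [214. 276.]
top 0.9 [211. 275.]
top 0.7 [217. 278.]
```

View pics/m4.png

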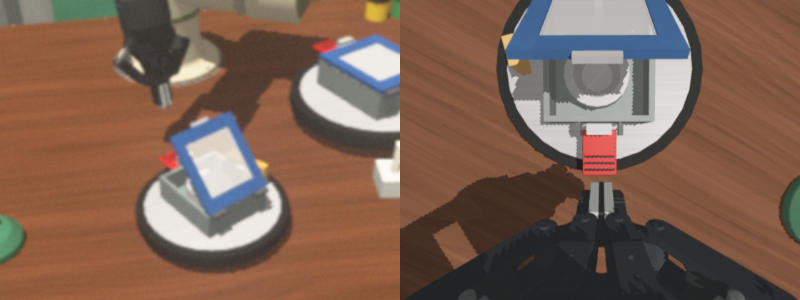

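In the wrist half the cover stands part-way up, with the lip at (597,57). That matches the predicted edge at about 0.8 rad. The tab is back at rest. Next I approach the lip.

```bash
python3 -m jog '[[[8,5,-1],[0,0,0],1],[[18,11,-2],[0,0,0],1],[[28,17,-3],[0,0,0],1],[[38,23,-4],[0,0,0],1],[[46,28,-4],[0,0,0],1],[[52,31,-4],[0,0,0],1],[[52,31,-4],[0,0,0],1],[[52,31,-4],[0,0,0],1]]'; python3 c.py 5
python3 -m jog '[[[9,5,0],[0,0,0],1],[[16,9,0],[0,0,0],1],[[22,12,4],[0,0,0],1],[[31,17,12],[0,0,0],1],[[40,22,19],[0,0,0],1],[[50,27,25],[0,0,0],1],[[60,33,30],[0,0,0],1],[[67,37,32],[0,0,0],1]]'
python3 c.py 6 scene wrist
python3 -c "
import cv2
b=cv2.imread('pics/scene6.png')[100:290,150:403];a=cv2.imread('pics/wrist6.png')
import numpy as np
cv2.imwrite('pics/m6.png',np.hstack([cv2.resize(b,(400,300)),cv2.resize(a,(400,300))]))"
```

```text
time_s: 5.88
eef_pos: [501.8, -20.5, 172.2]
ee_rot: [-0.033, 0.96, 0.247, 0.126]
force: [-1.0, -0.0, -0.8]
grip_width: 0.0
tcp [501.8 -20.5 172.2] tip in table [-53.9   0.2 155.7] z [ 0.226  0.125 -0.966] x [0.846 0.466 0.259] F [-1.  -0.  -0.8] g 0.00042860756849030226 5.8833
time_s: 6.55
eef_pos: [570.0, 16.9, 205.3]
ee_rot: [-0.032, 0.96, 0.247, 0.127]
force: [-0.6, 0.3, 0.7]
grip_width: 0.0
tcp [570.   16.9 205.3] tip in table [2.390e+01 1.000e-01 1.889e+02] z [ 0.228  0.125 -0.966] x [0.846 0.466 0.26 ] F [-0.6  0.3  0.7] g 9.846304399223428e-05 6.55
scene tab_press 0.74 [202. 255.] [-102.6  -13.5]
scene tab_press 0.5 [299. 270.] [ 179.3 -174.4]
scene cover_edge 0.94 [174. 294.] [-118.6  127.7]
scene cover_edge 0.68 [126. 363.] [-200.2  480.2]
scene cover_hinge 0.89 [325. 313.] [ 287.8 -158.6]
scene cover_hinge 0.78 [148. 408.] [-17.2 477.1]
wrist tab_press 0.92 [385. 279.] [-108.6    2.6]
wrist tab_press 0.75 [ 72. 466.] [ 155.3 -150.3]
wrist cover_edge 0.91 [268. 282.] [-2.3 -0.3]
wrist cover_hinge 0.87 [187. 276.] [61.8  4.2]
```

View pics/m6.png

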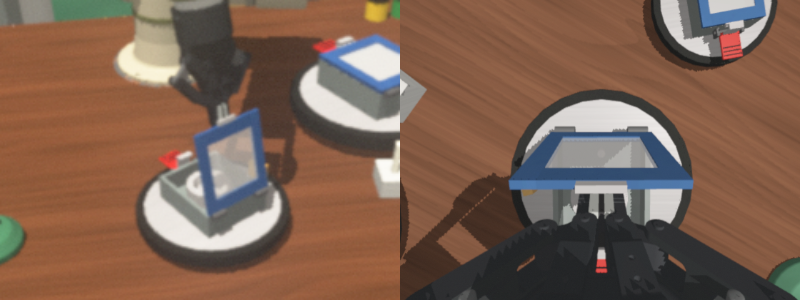

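The cover is now about 1.3 rad up, with its lip against the fingers at (600,187) in the wrist half and only about 1 N of force. I'll carry on past upright.

```bash
python3 -m jog '[[[8,4,2],[0,0,0],1],[[16,9,4],[0,0,0],1],[[23,13,5],[0,0,0],1],[[31,17,6],[0,0,0],1],[[38,21,6],[0,0,0],1],[[44,24,6],[0,0,0],1],[[49,27,5],[0,0,0],1],[[49,27,5],[0,0,0],1]]'
python3 -m jog '[[[-8,-4,6],[0,0,0],1],[[-25,-14,14],[0,0,0],1],[[-45,-25,20],[0,0,0],1],[[-70,-38,25],[0,0,0],1],[[-100,-55,30],[0,0,0],1],[[-125,-69,30],[0,0,0],1],[[-140,-77,30],[0,0,0],1],[[-140,-77,30],[0,0,0],1]]'
python3 c.py 7 scene wrist
python3 -c "
import cv2
b=cv2.imread('pics/scene7.png')[100:290,150:403];a=cv2.imread('pics/wrist7.png')
import numpy as np
cv2.imwrite('pics/m7.png',np.hstack([cv2.resize(b,(400,300)),cv2.resize(a,(400,300))]))
from h import *
A=np.array([553,7.4,0]);ex=np.array([.8763,.4818,0])
for n in('scene','wrist'):
    p=capture(n)
    for th in (1.7,1.85): print(n,th,np.round(w2p(p,A+ex*(62-130*np.cos(th))+np.array([0,0,84+130*np.sin(th)]))),[(round(d['p'],2),np.round(d['centre'])) for d in place_of(p,'cover_edge')])
"
```

```text
time_s: 7.62
eef_pos: [618.3, 43.7, 208.8]
ee_rot: [-0.033, 0.96, 0.247, 0.126]
force: [0.1, -0.1, -0.2]
grip_width: 0.004
time_s: 8.28
eef_pos: [475.2, -34.9, 239.9]
ee_rot: [-0.032, 0.961, 0.246, 0.126]
force: [-0.5, -0.3, -0.2]
grip_width: -0.001
tcp [475.2 -34.9 239.9] tip in table [-84.2   0.4 223.5] z [ 0.227  0.124 -0.966] x [0.847 0.464 0.259] F [-0.5 -0.3 -0.2] g -0.0013571616174991015 8.2833
scene tab_press 0.68 [128. 358.] [-221.1  479.4]
scene tab_press 0.63 [297. 268.] [ 173.9 -174.7]
scene cover_edge 0.75 [185. 315.] [-42.5 137.8]
scene cover_edge 0.65 [299. 281.] [ 204.  -166.4]
scene cover_hinge 0.91 [226. 299.] [59.2 -2.3]
scene cover_hinge 0.88 [152. 411.] [  1.8 465.4]
wrist tab_press 0.55 [261. 280.] [-112.3    1.6]
scene 1.7 [183. 306.] [(0.96, array([302., 279.])), (0.94, array([187., 315.])), (0.65, array([126., 363.])), (0.38, array([219., 409.]))]
scene 1.85 [189. 312.] [(0.96, array([302., 279.])), (0.94, array([187., 315.])), (0.65, array([126., 363.])), (0.38, array([219., 409.]))]
wrist 1.7 [-63. 282.] []
wrist 1.85 [-97. 282.] []
```

View pics/m7.png

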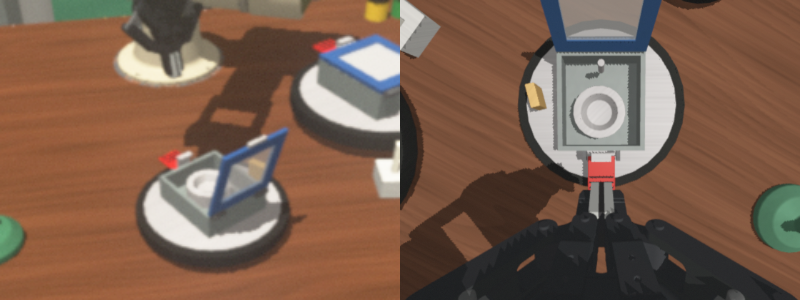

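The cover is leaning back: its lip is at pixel row/column (187,315), against (189,312) predicted for 1.85 rad. The insert, brass block and lamp are in place and the fingers are clear. I'm handing in.

```bash
python3 -c "
from h import *
print(ctrl.finish_job())"
```

```text
the job is handed in; nothing more can be done
None
```

The cover is open on its stop and I have handed the job in; no verdict was reported. On the middle turntable (the one that fits the 240 mm size), I pressed the red tab and the cover sprang up to about 0.8 rad. I then pushed its lip along the arc past upright, let it fall back to the stop, and backed the fingers away.

**Last checks:**
- **Cover angle:** the lip sat within 3–4 pixels of where 1.85 rad predicts. I read the angle from the scene camera only, because the lip was outside the wrist camera's view by then.
- **Contact force:** the readings I took while pushing stayed at about 1 N or less.
- **Tab and surroundings:** by eye, the tab was back up and the insert, brass block and lamp looked undisturbed in the last picture. The stones were never separately checked after the moves, but the arm did not go near them.
- **Time:** about 8.5 s of the 42 s were used.

No check failed. The networks sometimes reported the look-alike turntables, so I ignored those hits because of where they were.

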